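# Tare the portion scale for an ingredient cup

## Task

Stand the empty straight-sided steel cup upright near the middle of the portion scale's platform, setting it down gently so the scale is never overloaded, and let go of it. Then tare the scale: with the cup still on it, turn the black knob on the sloping dial until the dial's wedge-shaped zero mark lines up with the tip of the needle to within half a division, and let go. Leave the bowl and the shaker where they are.

Things in the scene. Friction and masses are not known exactly. Their poses are not given: they have to be found in the camera images.
- cup: empty open-topped straight-sided steel cup, outside diameter 64 mm, 75 mm tall, wall 3 mm, about 150 to 270 g (differs from run to run); origin at the centre of its underside, z up. It starts upright on the counter, its mouth open, in one of three places it can share out with the bowl and the shaker
- bowl: bystander: low round steel bowl, 82 mm across the rim, 42 mm tall; origin at the centre of its underside
- shaker: bystander: closed steel shaker with a domed top, 64 mm across, 96 mm tall; origin at the centre of its underside
- scale: white mechanical portion scale, fixed, 190 mm wide (y), about 290 mm deep (x), body 110 mm tall; origin on the counter under it; front looks along its own -x. Front part: a panel sloping 30 degrees from level, from 35 mm height at x = -0.135 up to 110 mm at x = -0.005, with the 144 mm dial in its middle; the platform is behind
- knob_grip (a point): grip point on the axis of the tare knob: round, fluted, black plastic, 40 mm diameter, 26 mm tall, on the dial's clear window. The point is 24 mm above the window (2 mm below the knob's top); with the TCP here the fingertips clear the window by 5 mm. z axis: the knob's axis, out of the panel, leaning 30 degrees from vertical to the scale's front; x axis: to the zero mark, turning with the dial
- dial (a joint): angle of the knob, window and white dial card, turning as one: rad, 0 when the zero mark is at the top of the slope, growing clockwise as seen when facing the dial; stops at -3.14 and 3.14; stays where it is left, held by a drag of 0.12 N m. The card has 40 divisions of 25 g (9 degrees) each
- zero_mark (a point): inner point of the dial's zero mark, a solid black wedge at the rim of the card, bigger than the other ticks, pointing to the middle; 60 mm from the knob's axis; turns with the dial
- needle (a joint): angle of the thin black needle over the card: rad, same zero and direction as the dial's angle; 0 with the platform empty, 6.283 rad clockwise for each kg on the platform (so about 0.9 to 1.7 with the cup on). Moved only by the load
- needle_tip (a point): tip of the needle, 60 mm from the knob's axis, in the same plane as zero_mark: the two points coincide when the scale is tared
- platform (a joint): how far the weighing platform has sunk, m: 0 empty, 15 mm for each kg (0.65 N per mm), damped; over 20 mm is an overload, the stop is at 22 mm
- platform_top (a point): centre of the top face of the steel weighing platform, 150 mm (scale's x) by 190 mm (scale's y), 6 mm thick; 142 mm above the counter when empty; z up
Mind the look-alikes: they are no part of the job. What is shaped like the cup but orange is not meant.

How it is judged:
On the way:
1. the cup stands on the platform, let go (horizontal distance between cup and platform_top below 0.035 m and z of cup in the frame of platform_top between -0.004 and 0.004 m and angle between cup's own z axis and vertical below 0.1 rad and contact force between cup and the arm below 0.05 N and contact force between cup and the fingers below 0.05 N and linear speed of cup below 0.02 m/s), for 0.2 s.
At the end, for the whole second after the job is handed in: the cup stands upright and still on the platform, its centre within 35 mm of the platform's centre, and the dial's zero mark is within half a division of the needle's tip (4.7 mm at the 60 mm radius, 4.5 degrees) (distance between zero_mark and needle_tip below 0.0047 m and horizontal distance between cup and platform_top below 0.035 m and z of cup in the frame of platform_top between -0.004 and 0.004 m and angle between cup's own z axis and vertical below 0.1 rad and linear speed of cup below 0.01 m/s and velocity of joint needle between -0.05 and 0.05 rad/s); the robot touches nothing.
It fails at once if the platform is pushed or knocked down past its overload mark (more than 20 mm, about 1.3 kg) (value of joint platform above 0.02 m).
It fails at once if the bowl or the shaker is moved by more than 25 mm (distance of any of bowl, shaker from where it was at the start of the episode above 0.025 m).
It also fails if it takes over 54 s, if anything falls off the work surface, if the arm or the gripper's body presses on something with over 40 N, if the wrist force passes 120 N, or if a joint passes its speed limit or range.

## Robot

A 7-joint arm with a two-finger parallel gripper is mounted at the origin on the work surface. World frame = base frame: x ahead of the robot, y to its left, z up, the work surface at z = 0. Lengths are in m, angles in rad, forces in N, time in s.
With the tool pointing down it reaches from about 0.4 to 0.85 m from the base axis. Payload 10.4 kg.
Tool frame: the origin (TCP) lies between the finger pads, 19 mm behind the fingertips; this is the grasp point; z points along the fingers, y is the line along which they close (so a half turn about z gives the same grasp; the last joint's range is limited). The gripper opens to 85 mm and grips with 20 to 120 N. Pads are 22 mm wide; open, the fingers measure 114 mm over their backs; the gripper's body (76 mm by 85 mm) begins 54 mm behind the grasp point. The pads swing forward as they close: fully open they stand 13 mm farther back than shut.
Start: joints at [1.289, 0.332, -0.065, 1.46, 0.022, 1.35, -0.088], TCP at [0.16, -0.604, 0.25] pointing down, gripper open.
Joint ranges: [-2.6, 2.6], [-0.5, 2.12], [-1.47, 1.34], [0.16, 2.42], [-1.27, 4.41], [0.06, 2.06], [-2.6, 2.6]. Speed limits (rad/s): [2.22, 2.22, 2.79, 2.79, 3.14, 3.14, 3.14].

## Interface

Orientations are given as a unit quaternion [x, y, z, w].
In Python, from plant import readout, camera, workorder gives the robot as it stands. The module is installed in compiled form; this text tells all that it offers.
- The arm moves only by the tool apply_moves, never from a script. Its argument "series" is one flat list of numbers, 7 for each row, row after row: the opening, from 0 (shut) to 1 (fully open), then the shift along the tool's x, y, z as a fraction of full scale, then the turn, a rotation vector about the tool's x, y, z as a fraction of full scale. A call has 1 to 12 rows; each row shifts and turns the commanded pose from where the row before left it, along the tool's axes as they then stand; what a row does not reach is not made up. Full scale, the value 1, is 2.5 cm for a shift and 5 degrees for a turn. A row lasts 1/10 s, in which the tool goes at most 50 mm and 8.59 degrees, less where a joint would pass 70% of its speed; a pose out of reach is approached as far as the arm can. A call with a number of a shift or a turn outside -1 to 1 is refused whole. A call with a gripper value outside its range is refused whole. The fingers move at their own pace and stop on an object; "grip_force" is the grip in N (left out, the last holds). Time passes only in rows, so rows that do not move let the fingers close. It gives the time, the measured TCP pose, the force, the opening and the grip force at its end, in the units of the state.
- readout.get_obs(): the state, without advancing time (a new reading comes with each control period).
- camera(name): name is "side" or "top" or "wrist"; returns a dict with "frame" (480x640x3 uint8, red, green, blue), "range_z" (480x640 float32, m along the optical axis (not along the pixel's ray), 0 where there is no reading), "K" (3x3 intrinsics, pixels), "xyz" and "rotation" of the camera in the world; the wrist camera has in their place "T_tool_cam" (4x4, takes a point from camera to tool coordinates, whose origin is the TCP and whose axes are the flange's). Camera axes: x right, y down, z forward; pixel columns grow to the right and rows downward; lengths in m; the calibration is good to about 2 mm. A picture is of the moment at which its call begins: read the wrist's pose just before it.
- workorder.hand_in(): hands the job in; it is judged then, once.
The state is a dict: "t": time; "joint_pos": joint angles; "joint_velocities": joint speeds; "tau": joint torques, N m; "eef_pos": TCP position; "tcp_rot": TCP orientation; "ft_force": force on the tool from outside, world axes, zero at the start; "wrist_torque": the same for the moment, N m; "grip_width": finger opening in m; "grasp_force": force on a finger pad.
Only numpy, scipy, OpenCV 4.12 (cv2) and the standard library are available. Lean on these libraries where they do the work, as an engineer would, in place of code of your own. Each camera call takes 0.05 s, during which the arm holds its last target. There are 200 camera calls.

## Working session

There is one attempt and no reset: what is moved stays moved. The work goes in short steps, Python scripts to look and compute and a tool call to move; the robot and the scene stay as the last step left them, time stands still between calls to the robot, and variables do not carry over. Pictures are saved under pics/ and viewed, at most 10 in all, crops included, and the job is handed in when it is done.

Besides the shell and the picture viewer there is one more tool, called after "Call:" as name(argument=value, ...) on one line, values as JSON. apply_moves: Moves the arm, as the interface text tells. Shift numbers are shares of 2.5 cm and turn numbers shares of 5 degrees, none past 1 either way. Its arguments: {"type":"object","properties":{"series":{"type":"array"},"grip_force":{"type":"number"}},"required":["series"]}

```bash
mkdir -p pics; cat > h.py <<'E'
import numpy as np, cv2
from plant import readout, camera, workorder
from scipy.spatial.transform import Rotation as R
def snap(n):
    o=readout.get_obs(); c=camera(n)
    if n=="wrist":
        T=np.eye(4);T[:3,:3]=R.from_quat(o["tcp_rot"]).as_matrix();T[:3,3]=o["eef_pos"]
        W=T@np.array(c["T_tool_cam"])
    else:
        W=np.eye(4); r=np.array(c["rotation"])
        W[:3,:3]=r if r.shape==(3,3) else R.from_quat(r).as_matrix(); W[:3,3]=c["xyz"]
    return c["frame"],c["range_z"],np.array(c["K"]),W
def cloud(d,K,W):
    v,u=np.mgrid[:480,:640]
    P=np.stack([(u-K[0,2])/K[0,0]*d,(v-K[1,2])/K[1,1]*d,d],-1)
    return P@W[:3,:3].T+W[:3,3]
def save(n,f): cv2.imwrite("pics/"+n,f[...,::-1])
E
python3 - <<'E'
from h import *
for n in("top","side"):
    f,d,K,W=snap(n); save(n+"0.png",f); np.savez(n+"0.npz",f=f,d=d,K=K,W=W); print(n,W.round(3).tolist(),K[0,0])
print(readout.get_obs())
E
```

```text
top [[-0.005, -0.992, 0.128, 0.409], [-1.0, 0.006, 0.007, 0.111], [-0.008, -0.128, -0.992, 0.909], [0.0, 0.0, 0.0, 1.0]] 438.5744856634085
side [[0.989, -0.068, 0.132, 0.384], [-0.149, -0.5, 0.853, -0.681], [0.008, -0.863, -0.504, 0.594], [0.0, 0.0, 0.0, 1.0]] 455.84225760559394
{'t': 0.1, 'joint_pos': array([ 1.28939773,  0.33283087, -0.06471667,  1.46082053,  0.0215769 ,
        1.34992107, -0.08850606]), 'joint_velocities': array([-7.15972080e-04, -1.61114347e-03, -9.89441834e-04, -1.96251564e-03,
        8.81498852e-04,  1.28056508e-03,  6.16919738e-05]), 'tau': array([ 1.66113299e-03, -6.26745772e+01,  4.93026618e-02, -3.92427742e+01,
        1.63013733e-02,  7.03096695e-03,  5.29956094e-05]), 'eef_pos': array([ 0.15988658, -0.60388786,  0.24929923]), 'tcp_rot': array([ 9.91637894e-01,  1.29049891e-01, -9.74265461e-05, -6.35374615e-04]), 'ft_force': array([-1.04344938,  0.11859871,  0.20923793]), 'wrist_torque': array([-0.00920974, -0.02465909,  0.05691669]), 'grasp_force': 0.0, 'grip_width': 0.08578365514466439}
```

View pics/top0.png

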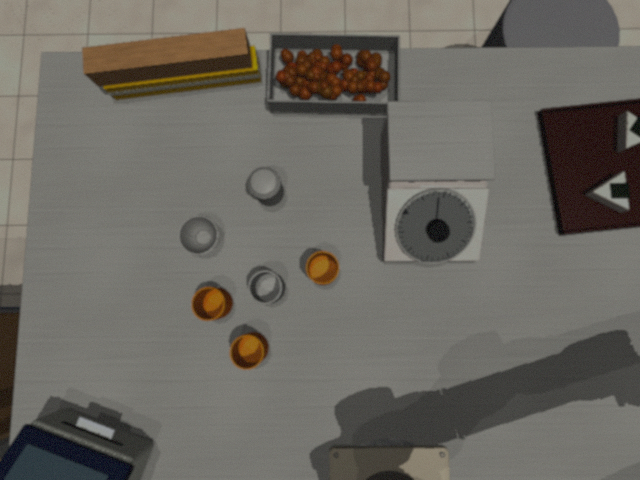

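View pics/side0.png

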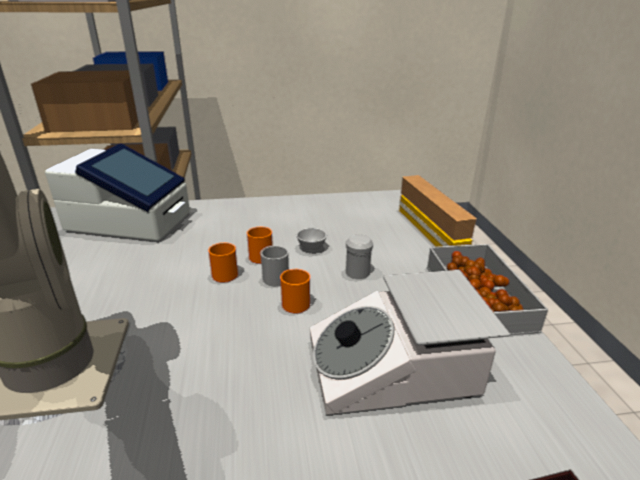

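Top view: the candidates are the steel cup at (266,285), the bowl at (199,236), the shaker at (264,184, domed) and orange cups at (322,267), (212,303) and (249,351). I choose the grey, open, straight-sided one at (266,285), which is also at (275,266) in the side view. The scale's knob is at (438,230), its zero mark near (405,211) and the platform near (440,145).

```bash
python3 - <<'E'
from h import *
z=np.load("top0.npz");f,d,K,W=z["f"],z["d"],z["K"],z["W"];C=cloud(d,K,W)
def comp(name,u,v,r,zlo,zhi):
    s=C[v-r:v+r,u-r:u+r].reshape(-1,3); s=s[(s[:,2]>zlo)&(s[:,2]<zhi)]
    (c,rad)=cv2.minEnclosingCircle(s[:,:2].astype(np.float32)); print(name,np.round(c,4),round(rad,4),s[:,2].max().round(4),len(s))
comp("cup",266,285,26,.066,.085)
comp("bowl",199,236,26,.034,.06)
comp("shaker",264,184,26,.05,.12)
for n,u,v in(("o1",322,267),("o2",212,303),("o3",249,351)): comp(n,u,v,26,.066,.09)
m=(C[...,2]>.136)&(C[...,2]<.15); m[:, :380]=0; m[:,500:]=0;m[:95]=0;m[185:]=0
r=cv2.minAreaRect(C[m][:,:2].astype(np.float32)); print("plat",r, C[m][:,2].mean(), cv2.boxPoints(r).round(4).tolist())
s=C[222:240,428:448].reshape(-1,3); print("knob top", s[s[:,2]>s[:,2].max()-.012].mean(0), s[:,2].max())
print("obj heights (u,v)->", [C[v,u].round(3).tolist() for u,v in((335,75),(170,60),(438,230),(405,211))])
a=f[255:320,230:300]; b=f[170:270,370:500]
a=cv2.resize(a,(430,400),interpolation=2); b=cv2.resize(b,None,fx=2.8,fy=4,interpolation=2)
save("crop1.png",np.hstack([a,b]))
E
```

```text
cup [0.4244 0.2344] 0.032 0.0798 196
bowl [0.53   0.3741] 0.0408 0.0472 386
shaker [0.6245 0.2371] 0.032 0.0996 919
o1 [0.4611 0.1254] 0.0319 0.0816 178
o2 [0.3937 0.341 ] 0.0322 0.0803 252
o3 [0.3052 0.2667] 0.0319 0.0802 240
plat ((0.6867937445640564, -0.09051768481731415), (0.19068802893161774, 0.15063107013702393), 89.8900375366211) 0.14331717623481613 [[0.611299991607666, -0.18569999933242798], [0.761900007724762, -0.1860000044107437], [0.7623000144958496, 0.004699999932199717], [0.6116999983787537, 0.004999999888241291]]
knob top [ 0.53020803 -0.08917927  0.10764536] 0.11481835950026176
obj heights (u,v)-> [[0.866, 0.097, 0.041], [0.863, 0.418, 0.11], [0.527, -0.09, 0.107], [0.564, -0.031, 0.099]]
```

View pics/crop1.png

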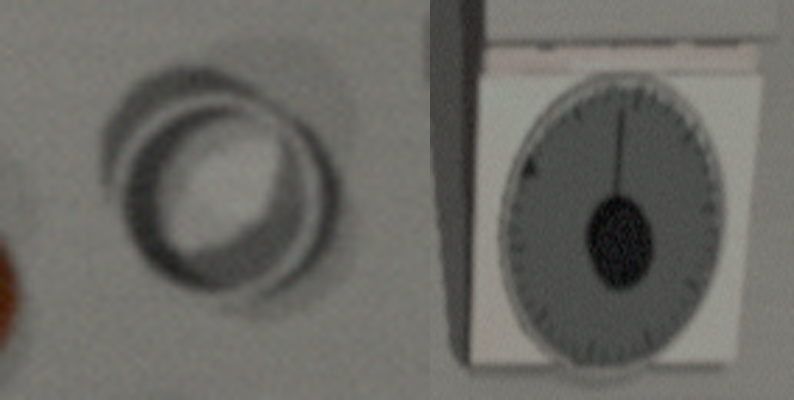

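The crop confirms it: a hollow grey cup with straight sides, and the wedge on the dial sits at the upper left, about −55°. I'll grip along the 45° line, clear of the orange cups.

```bash
cat > plan.py <<'E'
from h import *
from scipy.linalg import fractional_matrix_power as fmp
def now():
    o=readout.get_obs();T=np.eye(4);T[:3,:3]=R.from_quat(o["tcp_rot"]).as_matrix();T[:3,3]=o["eef_pos"];return T
def down(p,yaz,tilt=0):
    "tool pointing down, closing line y at azimuth yaz deg; tilt: lean about world y"
    a=np.radians(yaz);y=np.array([np.cos(a),np.sin(a),0]);z=np.array([0,0,-1.]);x=np.cross(y,z)
    T=np.eye(4);T[:3,:3]=R.from_euler("y",tilt,degrees=True).as_matrix()@np.stack([x,y,z],1);T[:3,3]=p;return T
def plan(T0,T1,N):
    S=np.real(fmp(np.linalg.inv(T0)@T1,1/N))
    row=np.r_[S[:3,3]/.025,np.degrees(R.from_matrix(S[:3,:3]).as_rotvec())/5].round(3)
    print(N,"rows of",row.tolist(),"ok" if abs(row).max()<=1 else "TOO BIG"); return row
def sim(T,row,N):
    S=np.eye(4);S[:3,:3]=R.from_rotvec(np.radians(row[3:]*5)).as_matrix();S[:3,3]=row[:3]*.025
    out=[]
    for _ in range(N): T=T@S; out.append(T[:3,3])
    return T,np.array(out)
E
python3 - <<'E'
from plan import *
T0=now();T1=down([.424,.234,.2],45)
r=plan(T0,T1,48); T,p=sim(T0,r,48); print(p[::6].round(3).tolist(),T.round(3).tolist(),np.hypot(p[:,0],p[:,1]).min())
E
```

```text
48 rows of [0.885, 0.018, 0.041, -0.0, -0.0, -0.501] ok
[[0.181, -0.599, 0.248], [0.304, -0.548, 0.242], [0.409, -0.468, 0.236], [0.489, -0.363, 0.23], [0.54, -0.24, 0.224], [0.557, -0.109, 0.218], [0.54, 0.022, 0.212], [0.489, 0.145, 0.206]] [[-0.708, 0.706, -0.0, 0.423], [0.706, 0.708, 0.001, 0.234], [0.001, 0.001, -1.0, 0.201], [0.0, 0.0, 0.0, 1.0]] 0.4835003034778983
```

Call:
apply_moves(series=[1,0.885,0.02,0.04,0,0,-0.5,1,0.885,0.02,0.04,0,0,-0.5,1,0.885,0.02,0.04,0,0,-0.5,1,0.885,0.02,0.04,0,0,-0.5,1,0.885,0.02,0.04,0,0,-0.5,1,0.885,0.02,0.04,0,0,-0.5,1,0.885,0.02,0.04,0,0,-0.5,1,0.885,0.02,0.04,0,0,-0.5,1,0.885,0.02,0.04,0,0,-0.5,1,0.885,0.02,0.04,0,0,-0.5,1,0.885,0.02,0.04,0,0,-0.5,1,0.885,0.02,0.04,0,0,-0.5])

```text
t: 1.3
eef_pos: [0.3947, -0.4826, 0.2379]
tcp_rot: [0.924, 0.383, 0.0, 0.0]
ft_force: [-0.3, 0.2, -0.6]
grip_width: 0.0856
grasp_force: 0.0
```

Call:
apply_moves(series=[1,0.885,0.02,0.04,0,0,-0.5,1,0.885,0.02,0.04,0,0,-0.5,1,0.885,0.02,0.04,0,0,-0.5,1,0.885,0.02,0.04,0,0,-0.5,1,0.885,0.02,0.04,0,0,-0.5,1,0.885,0.02,0.04,0,0,-0.5,1,0.885,0.02,0.04,0,0,-0.5,1,0.885,0.02,0.04,0,0,-0.5,1,0.885,0.02,0.04,0,0,-0.5,1,0.885,0.02,0.04,0,0,-0.5,1,0.885,0.02,0.04,0,0,-0.5,1,0.885,0.02,0.04,0,0,-0.5])

```text
t: 2.5
eef_pos: [0.5358, -0.2612, 0.226]
tcp_rot: [0.793, 0.609, 0.0, 0.0]
ft_force: [0.9, -0.3, -0.2]
grip_width: 0.085
grasp_force: 0.0
```

Call:
apply_moves(series=[1,0.885,0.02,0.04,0,0,-0.5,1,0.885,0.02,0.04,0,0,-0.5,1,0.885,0.02,0.04,0,0,-0.5,1,0.885,0.02,0.04,0,0,-0.5,1,0.885,0.02,0.04,0,0,-0.5,1,0.885,0.02,0.04,0,0,-0.5,1,0.885,0.02,0.04,0,0,-0.5,1,0.885,0.02,0.04,0,0,-0.5,1,0.885,0.02,0.04,0,0,-0.5,1,0.885,0.02,0.04,0,0,-0.5,1,0.885,0.02,0.04,0,0,-0.5,1,0.885,0.02,0.04,0,0,-0.5])

```text
t: 3.7
eef_pos: [0.5473, 0.0012, 0.214]
tcp_rot: [0.609, 0.794, -0.0, 0.0]
ft_force: [0.2, -1.1, -0.3]
grip_width: 0.0853
grasp_force: 0.0
```

Call:
apply_moves(series=[1,0.885,0.02,0.04,0,0,-0.5,1,0.885,0.02,0.04,0,0,-0.5,1,0.885,0.02,0.04,0,0,-0.5,1,0.885,0.02,0.04,0,0,-0.5,1,0.885,0.02,0.04,0,0,-0.5,1,0.885,0.02,0.04,0,0,-0.5,1,0.885,0.02,0.04,0,0,-0.5,1,0.885,0.02,0.04,0,0,-0.5,1,0.885,0.02,0.04,0,0,-0.5,1,0.885,0.02,0.04,0,0,-0.5,1,0.885,0.02,0.04,0,0,-0.5,1,0,0,0,0,0,0])

```text
t: 4.9
eef_pos: [0.4394, 0.2192, 0.2031]
tcp_rot: [0.401, 0.916, 0.0, -0.0]
ft_force: [-0.7, 0.9, 0.5]
grip_width: 0.0856
grasp_force: 0.0
```

```bash
python3 - <<'E'
from plan import *
T0=now();print(T0.round(3).tolist(),readout.get_obs()["joint_pos"].round(2))
f,d,K,W=snap("wrist");C=cloud(d,K,W)
save("w1.png",f)
m=(C[...,2]>.066)&(C[...,2]<.085)&(np.hypot(C[...,0]-.424,C[...,1]-.234)<.055)
s=C[m]; c,r=cv2.minEnclosingCircle(s[:,:2].astype(np.float32)); print(c,r,len(s))
plan(T0,down([c[0],c[1],.052],45),10)
E
```

```text
[[-0.679, 0.734, -0.0, 0.439], [0.734, 0.679, 0.0, 0.219], [0.0, 0.0, -1.0, 0.203], [0.0, 0.0, 0.0, 1.0]] [ 0.3   0.16 -0.91  1.83  0.13  1.22  0.09]
(0.4249690771102905, 0.23465946316719055) 0.031967643648386 1561
10 rows of [0.084, 0.001, 0.604, 0.0, -0.0, -0.045] ok
```

Call:
apply_moves(series=[1,0.42,0,0,0,0,-0.22,1,0.42,0,0,0,0,-0.22,1,0,0,0.7,0,0,0,1,0,0,0.7,0,0,0,1,0,0,0.7,0,0,0,1,0,0,0.7,0,0,0,1,0,0,0.7,0,0,0,1,0,0,0.7,0,0,0,1,0,0,0.6,0,0,0,1,0,0,0.6,0,0,0,1,0,0,0.6,0,0,0,1,0,0,0,0,0,0], grip_force=30)

```text
t: 6.15
eef_pos: [0.4265, 0.2309, 0.0511]
tcp_rot: [0.386, 0.922, -0.001, -0.001]
ft_force: [0.2, -0.1, -0.2]
grip_width: 0.0853
grasp_force: 0.0
```

Call:
apply_moves(series=[0.85,0,0,0,0,0,0,0.7,0,0,0,0,0,0,0.6,0,0,0,0,0,0,0.4,0,0,0,0,0,0,0.4,0,0,0,0,0,0,0.4,0,0,0,0,0,0,0.4,0,0,0,0,0,0], grip_force=30)

```text
t: 6.85
eef_pos: [0.4281, 0.2318, 0.0538]
tcp_rot: [0.386, 0.922, 0.0, 0.001]
ft_force: [-0.8, 1.5, 5.9]
grip_width: 0.0627
grasp_force: 33.4
```

```bash
python3 - <<'E'
from plan import *
T0=now();print(T0.round(4).tolist(),readout.get_obs()["joint_pos"].round(2))
up=T0.copy();up[2,3]=.27
print("platform z_rel")
for az in (45,20,0,-10):
    T1=down([.687,-.09,.24],az); r=plan(up,T1,24); _,p=sim(up,r,24); print(az,p[::4].round(3).tolist())
E
```

```text
[[-0.7013, 0.7129, 0.0014, 0.4281], [0.7129, 0.7013, 0.0005, 0.2318], [-0.0006, 0.0013, -1.0, 0.0538], [0.0, 0.0, 0.0, 1.0]] [ 0.17  0.37 -0.85  1.99  0.35  0.93 -0.08]
platform z_rel
24 rows of [-0.685, -0.071, 0.05, 0.001, 0.0, -0.004] ok
45 [[0.439, 0.218, 0.269], [0.482, 0.165, 0.264], [0.525, 0.111, 0.259], [0.568, 0.057, 0.254], [0.611, 0.004, 0.249], [0.655, -0.05, 0.244]]
24 rows of [-0.69, 0.073, 0.05, 0.001, 0.0, 0.204] ok
20 [[0.441, 0.221, 0.269], [0.493, 0.174, 0.264], [0.541, 0.124, 0.259], [0.586, 0.071, 0.254], [0.626, 0.015, 0.249], [0.663, -0.044, 0.244]]
24 rows of [-0.68, 0.19, 0.05, 0.001, 0.0, 0.371] ok
0 [[0.443, 0.223, 0.269], [0.502, 0.183, 0.264], [0.554, 0.136, 0.259], [0.6, 0.082, 0.254], [0.639, 0.023, 0.249], [0.669, -0.04, 0.244]]
24 rows of [-0.67, 0.249, 0.05, 0.001, -0.0, 0.454] ok
-10 [[0.444, 0.224, 0.269], [0.506, 0.188, 0.264], [0.56, 0.142, 0.259], [0.607, 0.088, 0.254], [0.645, 0.028, 0.249], [0.673, -0.038, 0.244]]
```

Call:
apply_moves(series=[0.4,0,0,-0.3,0,0,0,0.4,0,0,-0.6,0,0,0,0.4,0,0,-0.9,0,0,0,0.4,0,0,-0.9,0,0,0,0.4,0,0,-0.9,0,0,0,0.4,0,0,-0.9,0,0,0,0.4,0,0,-0.9,0,0,0,0.4,0,0,-0.9,0,0,0,0.4,0,0,-0.9,0,0,0,0.4,0,0,-0.9,0,0,0,0.4,0,0,-0.5,0,0,0], grip_force=40)

```text
t: 7.95
eef_pos: [0.4276, 0.2318, 0.2705]
tcp_rot: [0.386, 0.922, 0.001, 0.001]
ft_force: [0.6, 1.1, -1.5]
grip_width: 0.0624
grasp_force: 44.1
```

Call:
apply_moves(series=[0.4,-0.68,0.19,0.05,0,0,0.37,0.4,-0.68,0.19,0.05,0,0,0.37,0.4,-0.68,0.19,0.05,0,0,0.37,0.4,-0.68,0.19,0.05,0,0,0.37,0.4,-0.68,0.19,0.05,0,0,0.37,0.4,-0.68,0.19,0.05,0,0,0.37,0.4,-0.68,0.19,0.05,0,0,0.37,0.4,-0.68,0.19,0.05,0,0,0.37,0.4,-0.68,0.19,0.05,0,0,0.37,0.4,-0.68,0.19,0.05,0,0,0.37,0.4,-0.68,0.19,0.05,0,0,0.37,0.4,-0.68,0.19,0.05,0,0,0.37])

```text
t: 9.15
eef_pos: [0.5897, 0.0948, 0.2529]
tcp_rot: [0.558, 0.83, -0.0, 0.0]
ft_force: [0.4, 0.5, -1.8]
grip_width: 0.0619
grasp_force: 44.1
```

Call:
apply_moves(series=[0.4,-0.68,0.19,0.05,0,0,0.37,0.4,-0.68,0.19,0.05,0,0,0.37,0.4,-0.68,0.19,0.05,0,0,0.37,0.4,-0.68,0.19,0.05,0,0,0.37,0.4,-0.68,0.19,0.05,0,0,0.37,0.4,-0.68,0.19,0.05,0,0,0.37,0.4,-0.68,0.19,0.05,0,0,0.37,0.4,-0.68,0.19,0.05,0,0,0.37,0.4,-0.68,0.19,0.05,0,0,0.37,0.4,-0.68,0.19,0.05,0,0,0.37,0.4,-0.4,0.1,0.05,0,0,0.37,0.4,0,0,0,0,0,0])

```text
t: 10.35
eef_pos: [0.6789, -0.0689, 0.2387]
tcp_rot: [0.696, 0.718, -0.0, 0.0]
ft_force: [0.7, -0.5, -1.6]
grip_width: 0.0627
grasp_force: 44.1
```

```bash
python3 - <<'E'
from plan import *
o=readout.get_obs();T0=now();print(T0.round(4).tolist(),o["joint_pos"].round(2),o["ft_force"],o["grip_width"])
f,d,K,W=snap("top");C=cloud(d,K,W)
m=(np.hypot(C[...,0]-T0[0,3],C[...,1]-T0[1,3])<.06)
f,d,K,W=snap("side"); save("s1.png",f[200:400,250:570])
E
```

```text
[[-0.0303, 0.9995, -0.0006, 0.6789], [0.9995, 0.0303, -0.0007, -0.0689], [-0.0006, -0.0006, -1.0, 0.2387], [0.0, 0.0, 0.0, 1.0]] [ 0.43  0.53 -0.6   1.28  0.29  1.42 -0.11] [ 0.74557787 -0.46361243 -1.59136025] 0.06265182586912184
```

View pics/s1.png

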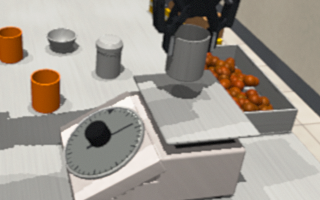

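The cup hangs upright from the gripper over the platform, at (188,55) in the crop. I'll centre it and lower it.

Call:
apply_moves(series=[0.4,-0.5,0.16,0,0,0,0,0.4,-0.5,0.16,0,0,0,0,0.4,0,0,0.4,0,0,0,0.4,0,0,0.4,0,0,0,0.4,0,0,0.3,0,0,0,0.4,0,0,0.2,0,0,0,0.4,0,0,0.2,0,0,0,0.4,0,0,0.1,0,0,0,0.4,0,0,0.08,0,0,0,0.4,0,0,0,0,0,0,0.4,0,0,0,0,0,0])

```text
t: 11.55
eef_pos: [0.6877, -0.0913, 0.1975]
tcp_rot: [0.695, 0.719, 0.0, 0.0]
ft_force: [0.4, -0.1, -2.7]
grip_width: 0.0626
grasp_force: 44.2
```

Call:
apply_moves(series=[0.4,0,0,0.04,0,0,0,0.4,0,0,0.04,0,0,0,0.4,0,0,0.04,0,0,0,0.4,0,0,0,0,0,0,0.4,0,0,0,0,0,0])

```text
t: 12.05
eef_pos: [0.6877, -0.0913, 0.1944]
tcp_rot: [0.695, 0.719, 0.0, 0.0]
ft_force: [0.5, -0.6, -1.8]
grip_width: 0.0624
grasp_force: 44.2
```

```bash
python3 - <<'E'
from plan import *
o=readout.get_obs();T0=now();print(T0[:3,3].round(4).tolist(),o["ft_force"],o["grip_width"])
f,d,K,W=snap("side"); save("s2.png",cv2.resize(f[250:400,290:510],None,fx=3,fy=3,interpolation=2))
E
```

```text
[0.6877, -0.0913, 0.1944] [ 0.49308537 -0.61648653 -1.82411513] 0.06241314534740028
```

View pics/s2.png

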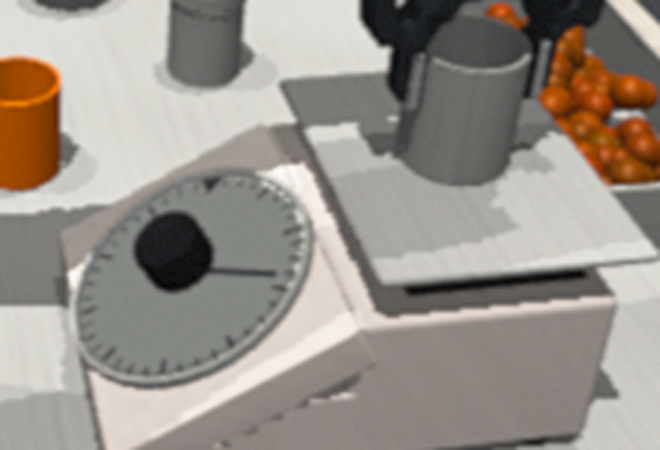

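The cup stands on the platform at (470,120) and the needle has begun to turn, pointing to (275,273), so it carries part of the weight. I'll lower another 1 mm and release.

Call:
apply_moves(series=[0.4,0,0,0.04,0,0,0,0.4,0,0,0,0,0,0,0.75,0,0,0,0,0,0,0.85,0,0,0,0,0,0,1,0,0,0,0,0,0,1,0,0,0,0,0,0,1,0,0,0,0,0,0], grip_force=20)

```text
t: 12.8
eef_pos: [0.6876, -0.0913, 0.1933]
tcp_rot: [0.695, 0.719, -0.0, 0.0]
ft_force: [-0.1, -1.1, 0.0]
grip_width: 0.0851
grasp_force: 0.0
```

Call:
apply_moves(series=[1,0,0,-0.3,0,0,0,1,0,0,-0.6,0,0,0,1,0,0,-0.8,0,0,0,1,0,0,-0.8,0,0,0,1,0,0,-0.8,0,0,0,1,0,0,-0.8,0,0,0])

```text
t: 13.4
eef_pos: [0.6877, -0.0912, 0.2983]
tcp_rot: [0.695, 0.719, 0.001, 0.001]
ft_force: [0.4, 0.6, 0.8]
grip_width: 0.0856
grasp_force: 0.0
```

```bash
python3 - <<'E'
from plan import *
# scale geometry: axis of the dial from the window point; fit panel plane in top0
z=np.load("top0.npz");C=cloud(z["d"],z["K"],z["W"])
s=C[188:262,385:490].reshape(-1,3); s=s[(s[:,2]>.03)&(s[:,2]<.11)]
n=np.array([-.5,0,np.sqrt(.75)]); h=s@n; print("plane h pct",np.percentile(h,[5,25,50,75,95]).round(4))
T0=now();print(T0[:3,3],readout.get_obs()["ft_force"])
f,d,K,W=snap("top");C=cloud(d,K,W);np.savez("top1.npz",f=f,d=d,K=K,W=W)
# expected: origin of scale from platform centre
# panel mid x=-0.07 z=.0725 (scale frame); platform back edge = 0.155 => platform centre x=0.08?
n_up=np.array([np.sqrt(.75),0,.5])
# rectify dial: image of plane patch 160mm, centre guess from knob
def rect(f,K,W,c,half=.08,px=500):
    g=np.linspace(-half,half,px);a,b=np.meshgrid(g,g[::-1])
    P=c+a[...,None]*np.array([0,-1,0])+b[...,None]*n_up
    q=(P-W[:3,3])@W[:3,:3]; u=q[...,0]/q[...,2]*K[0,0]+K[0,2]; v=q[...,1]/q[...,2]*K[1,1]+K[1,2]
    return cv2.remap(f,u.astype(np.float32),v.astype(np.float32),cv2.INTER_CUBIC)
kt=s.copy(); top=C[215:245,420:455].reshape(-1,3); hh=top@n; print("knob h",np.percentile(hh,[5,50,95]).round(4)); kk=top[hh>np.percentile(hh,97)-.006]
r=cv2.minEnclosingCircle(np.stack([kk[:,1],kk@n_up],1).astype(np.float32)); print("knob top circle y,upslope",r,np.median(kk@n))
E
```

```text
plane h pct [-0.2072 -0.205  -0.1983 -0.1965 -0.182 ]
[ 0.68768668 -0.09119802  0.29832924] [0.4282522  0.57328665 0.78283898]
knob h [-0.1989 -0.1956 -0.1698]
knob top circle y,upslope ((0.004325181245803833, 0.6491262912750244), 0.19233378767967224) -0.1711304743865786
```

```bash
cat >> plan.py <<'E'
n=np.array([-.5,0,np.sqrt(.75)]);up=np.array([np.sqrt(.75),0,.5]);right=np.array([0,-1.,0])
def knobpose(P,out,roll):
    "tool z=-n, y along upslope turned clockwise (facing) by roll deg"
    a=np.radians(roll);y=up*np.cos(a)+right*np.sin(a);z=-n;x=np.cross(y,z)
    T=np.eye(4);T[:3,:3]=np.stack([x,y,z],1);T[:3,3]=P+n*out;return T
E
python3 - <<'E'
from plan import *
z=np.load("top0.npz");C=cloud(z["d"],z["K"],z["W"])
s=C[205:260,415:465].reshape(-1,3);h=s@n;k=s[(h>-.180)&(h<-.165)]
print("knob",cv2.minEnclosingCircle(np.stack([k[:,1],k@up],1).astype(np.float32)),np.median(k@n),len(k), np.median(k[:,1]),np.median(k@up))
P=up*.5013+n*(-.173)+np.array([0,-.0905,0]);print(P)
T0=now();r=plan(T0,knobpose(P,.12,0),14);T,p=sim(T0,r,14);print(p[::2].round(3).tolist())
print(np.array(camera("wrist")["T_tool_cam"]).round(3).tolist())
E
```

```text
knob ((-0.09093780070543289, 0.5040308237075806), 0.02114996872842312) -0.17153555719009966 385 -0.0899895127912018 0.50576461044588
[ 0.52063853 -0.0905      0.10082761]
14 rows of [0.015, -0.707, 0.112, -0.424, -0.007, 0.028] ok
[[0.671, -0.091, 0.299], [0.636, -0.092, 0.291], [0.602, -0.092, 0.281], [0.568, -0.092, 0.268], [0.536, -0.092, 0.253], [0.505, -0.091, 0.235], [0.475, -0.091, 0.216]]
[[0.0, -0.955, -0.297, 0.075], [1.0, 0.0, -0.0, -0.0], [0.0, -0.297, 0.955, -0.124], [0.0, 0.0, 0.0, 1.0]]
```

Call:
apply_moves(series=[1,0.015,-0.707,0.112,-0.424,0,0.028,1,0.015,-0.707,0.112,-0.424,0,0.028,1,0.015,-0.707,0.112,-0.424,0,0.028,1,0.015,-0.707,0.112,-0.424,0,0.028,1,0.015,-0.707,0.112,-0.424,0,0.028,1,0.015,-0.707,0.112,-0.424,0,0.028,1,0.015,-0.707,0.112,-0.424,0,0.028,1,0.015,-0.707,0.112,-0.424,0,0.028,1,0.015,-0.707,0.112,-0.424,0,0.028,1,0.015,-0.707,0.112,-0.424,0,0.028,1,0.015,-0.707,0.112,-0.424,0,0.028,1,0.015,-0.707,0.112,-0.424,0,0.028])

```text
t: 14.7
eef_pos: [0.4876, -0.091, 0.2206]
tcp_rot: [0.688, 0.691, 0.159, 0.154]
ft_force: [0.4, 1.3, 0.5]
grip_width: 0.0853
grasp_force: 0.0
```

Call:
apply_moves(series=[1,0.015,-0.707,0.112,-0.424,0,0.028,1,0.015,-0.707,0.112,-0.424,0,0.028,1,0,0,0,0,0,0])

```text
t: 15.0
eef_pos: [0.4563, -0.0902, 0.1977]
tcp_rot: [0.684, 0.683, 0.183, 0.177]
ft_force: [-0.0, -0.4, -0.0]
grip_width: 0.0855
grasp_force: 0.0
```

```bash
cat >> plan.py <<'E'
def rect(f,K,W,hplane=-.198,c=(.502,-.0908),half=.08,px=480):
    g=np.linspace(-half,half,px);a,b=np.meshgrid(g,g[::-1])
    P=up*c[0]+n*hplane+np.array([0,c[1],0])+a[...,None]*right+b[...,None]*up
    q=(P-W[:3,3])@W[:3,:3]; u=q[...,0]/q[...,2]*K[0,0]+K[0,2]; v=q[...,1]/q[...,2]*K[1,1]+K[1,2]
    return cv2.remap(f,u.astype(np.float32),v.astype(np.float32),cv2.INTER_CUBIC)
E
python3 - <<'E'
from plan import *
P=up*.502+n*(-.1735)+np.array([0,-.0908,0])
T0=now();e=np.linalg.inv(knobpose(P,.12,0))@T0;print(e.round(3).tolist(),readout.get_obs()["joint_pos"].round(2))
f,d,K,W=snap("wrist");np.savez("w2.npz",f=f,d=d,K=K,W=W);a=rect(f,K,W)
f2,d2,K2,W2=snap("side");b=rect(f2,K2,W2);save("dial.png",cv2.resize(np.hstack([a,b]),(800,400)))
plan(T0,knobpose(P,.12,-65),13)
C=cloud(d2,K2,W2);m=(C[...,2]>.195)&(C[...,2]<.23)&(np.hypot(C[...,0]-.687,C[...,1]+.09)<.06);print("cup rim",cv2.minEnclosingCircle(C[m][:,:2].astype(np.float32)),C[m].max(0))
E
```

```text
[[1.0, -0.004, 0.008, 0.001], [0.004, 1.0, -0.008, -0.008], [-0.008, 0.008, 1.0, 0.003], [0.0, 0.0, 0.0, 1.0]] [ 0.76 -0.31 -0.51  2.29 -0.45  0.66  0.52]
13 rows of [-0.014, 0.021, -0.011, -0.002, -0.01, -1.003] TOO BIG
cup rim ((0.685792088508606, -0.088767871260643), 0.03331855311989784) [ 0.71647674 -0.05631483  0.21521597]
```

View pics/dial.png

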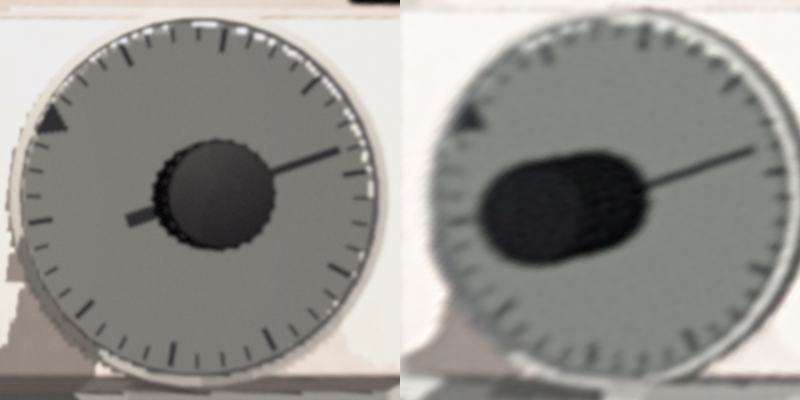

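Rectified dial, left panel: the needle tip is at (340,150), about +72°, and the wedge is at (52,120), about −63°. The dial must turn about +135°. The right panel (side camera) agrees.

```bash
python3 - <<'E'
from plan import *
P=up*.502+n*(-.1735)+np.array([0,-.0908,0])
plan(now(),knobpose(P,.06,-68),15)
E
```

```text
15 rows of [-0.008, 0.009, 0.153, -0.0, -0.008, -0.908] ok
```

Call:
apply_moves(series=[1,-0.008,0.009,0.153,0,-0.008,-0.9,1,-0.008,0.009,0.153,0,-0.008,-0.9,1,-0.008,0.009,0.153,0,-0.008,-0.9,1,-0.008,0.009,0.153,0,-0.008,-0.9,1,-0.008,0.009,0.153,0,-0.008,-0.9,1,-0.008,0.009,0.153,0,-0.008,-0.9,1,-0.008,0.009,0.153,0,-0.008,-0.9,1,-0.008,0.009,0.153,0,-0.008,-0.9])

```text
t: 15.9
eef_pos: [0.4776, -0.0909, 0.1752]
tcp_rot: [0.438, 0.861, 0.118, 0.229]
ft_force: [0.7, -0.5, -0.7]
grip_width: 0.0855
grasp_force: 0.0
```

Call:
apply_moves(series=[1,-0.008,0.009,0.153,0,-0.008,-0.9,1,-0.008,0.009,0.153,0,-0.008,-0.9,1,-0.008,0.009,0.153,0,-0.008,-0.9,1,-0.008,0.009,0.153,0,-0.008,-0.9,1,-0.008,0.009,0.153,0,-0.008,-0.9,1,-0.008,0.009,0.153,0,-0.008,-0.9,1,-0.008,0.009,0.153,0,-0.008,-0.9,1,0,0,0,0,0,0])

```text
t: 16.7
eef_pos: [0.4925, -0.0904, 0.1526]
tcp_rot: [0.189, 0.947, 0.051, 0.254]
ft_force: [-0.2, 0.7, -0.5]
grip_width: 0.0854
grasp_force: 0.0
```

```bash
python3 - <<'E'
from plan import *
P=up*.502+n*(-.1735)+np.array([0,-.0908,0])
T0=now();print((np.linalg.inv(knobpose(P,.06,-68))@T0).round(4).tolist(),readout.get_obs()["joint_pos"].round(2))
f,d,K,W=snap("wrist");C=cloud(d,K,W);s=C.reshape(-1,3);h=s@n
k=s[(h>-.178)&(h<-.163)&(np.hypot(s[:,1]+.09,s@up-.503)<.035)]
q=np.stack([k[:,1],k@up],1);print(len(k),cv2.minEnclosingCircle(q.astype(np.float32)),np.median(k@n),q.min(0),q.max(0))
w=s[(abs(h+.198)<.012)&(np.hypot(s[:,1]+.09,s@up-.503)<.055)&(np.hypot(s[:,1]+.09,s@up-.503)>.03)]; print("window/card h",np.median(w@n))
plan(T0,knobpose(P,.0,-68),4)
E
```

```text
[[1.0, -0.0096, 0.0002, -0.0006], [0.0096, 1.0, 0.0008, 0.0006], [-0.0003, -0.0008, 1.0, 0.0006], [0.0, 0.0, 0.0, 1.0]] [ 0.55 -0.14 -0.38  2.29 -0.28  0.48  1.55]
4353 ((-0.09126883745193481, 0.5030103325843811), 0.021188175305724144) -0.1720014921733606 [-0.1118221   0.48193101] [-0.0703285   0.52408967]
window/card h -0.1978775490739076
4 rows of [0.006, -0.006, 0.594, 0.002, -0.001, -0.027] ok
```

Call:
apply_moves(series=[1,-0.01,0.01,0.6,0,0,0,1,-0.01,0.01,0.6,0,0,0,1,-0.01,0.01,0.6,0,0,0,1,-0.01,0.01,0.6,0,0,0,0.8,0,0,0,0,0,0,0.6,0,0,0,0,0,0,0.5,0,0,0,0,0,0,0.3,0,0,0,0,0,0,0.2,0,0,0,0,0,0,0.2,0,0,0,0,0,0,0.2,0,0,0,0,0,0,0.2,0,0,0,0,0,0], grip_force=40)

```text
t: 17.95
eef_pos: [0.5222, -0.0911, 0.1019]
tcp_rot: [0.19, 0.947, 0.05, 0.254]
ft_force: [-6.8, -1.0, 7.0]
grip_width: 0.0387
grasp_force: 38.9
```

```bash
python3 - <<'E'
from plan import *
P=up*.503+n*(-.174)+np.array([0,-.0912,0])
T0=now();print((np.linalg.inv(knobpose(P,0,-68))@T0).round(4).tolist(),readout.get_obs()["joint_pos"].round(2),readout.get_obs()["ft_force"])
E
```

```text
[[0.9999, -0.0123, -0.0012, -0.0001], [0.0123, 0.9999, -0.001, 0.0002], [0.0012, 0.0009, 1.0, -0.0011], [0.0, 0.0, 0.0, 1.0]] [ 0.54  0.02 -0.42  2.27 -0.16  0.33  1.44] [-6.82439285 -1.0186617   7.03585561]
```

Call:
apply_moves(series=[0.2,0,0,-0.04,0,0,0.5,0.2,0,0,0,0,0,1,0.2,0,0,0,0,0,1,0.2,0,0,0,0,0,1,0.2,0,0,0,0,0,1,0.2,0,0,0,0,0,1,0.2,0,0,0,0,0,1,0.2,0,0,0,0,0,1,0.2,0,0,0,0,0,1,0.2,0,0,0,0,0,1,0.2,0,0,0,0,0,1,0.2,0,0,0,0,0,1])

```text
t: 19.15
eef_pos: [0.5219, -0.0911, 0.1021]
tcp_rot: [0.624, 0.738, 0.167, 0.198]
ft_force: [9.4, -4.1, -11.8]
grip_width: 0.0385
grasp_force: 45.9
```

```bash
python3 - <<'E'
from plan import *
P=up*.503+n*(-.174)+np.array([0,-.0912,0])
e=np.linalg.inv(knobpose(P,0,-68))@now();o=readout.get_obs();print(e[:3,3].round(4),R.from_matrix(e[:3,:3]).as_rotvec(degrees=True).round(1),o["joint_pos"].round(2),o["ft_force"],o["wrist_torque"])
E
```

```text
[ 0.      0.0001 -0.0014] [ 0.  -0.1 58.4] [ 0.51  0.02 -0.39  2.27 -0.17  0.33  0.44] [  9.40021153  -4.06671314 -11.80739613] [-0.97227455  0.22567146 -0.39252322]
```

Call:
apply_moves(series=[0.2,0,0,0,0,0,1,0.2,0,0,0,0,0,1,0.2,0,0,0,0,0,1,0.2,0,0,0,0,0,1,0.2,0,0,0,0,0,1,0.2,0,0,0,0,0,1,0.2,0,0,0,0,0,1,0.2,0,0,0,0,0,1,0.2,0,0,0,0,0,1,0.2,0,0,0,0,0,1,0.2,0,0,0,0,0,1,0.2,0,0,0,0,0,1])

```text
t: 20.35
eef_pos: [0.5219, -0.0911, 0.102]
tcp_rot: [0.909, 0.327, 0.244, 0.088]
ft_force: [8.9, -5.4, -10.7]
grip_width: 0.0382
grasp_force: 46.0
```

Call:
apply_moves(series=[0.2,0,0,0,0,0,1,0.2,0,0,0,0,0,1,0.2,0,0,0,0,0,1,0.2,0,0,0,0,0,0,0.2,0,0,0,0,0,0])

```text
t: 20.85
eef_pos: [0.5219, -0.091, 0.102]
tcp_rot: [0.943, 0.207, 0.253, 0.056]
ft_force: [8.9, -3.3, -10.7]
grip_width: 0.0382
grasp_force: 46.0
```

```bash
python3 - <<'E'
from plan import *
P=up*.503+n*(-.174)+np.array([0,-.0912,0])
e=np.linalg.inv(knobpose(P,0,-68))@now();o=readout.get_obs();print(e[:3,3].round(4),R.from_matrix(e[:3,:3]).as_rotvec(degrees=True).round(1),o["joint_pos"].round(2),o["wrist_torque"])
f,d,K,W=snap("wrist");f2,d2,K2,W2=snap("side")
save("dial2.png",cv2.resize(np.hstack([rect(f,K,W),rect(f2,K2,W2)]),(800,400)))
E
```

```text
[ 0.0001  0.0002 -0.0014] [-0.000e+00 -1.000e-01  1.333e+02] [ 0.47  0.02 -0.35  2.28 -0.17  0.33 -0.86] [-0.45239276  0.20920499 -0.44052605]
```

View pics/dial2.png

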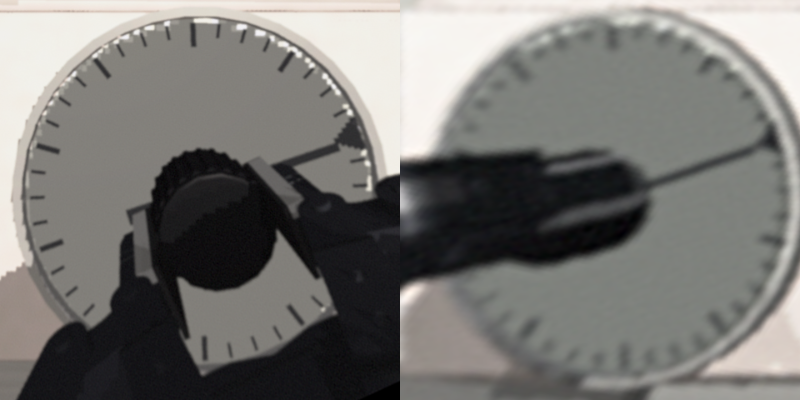

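The wedge at (352,134) sits at about 69°, and the needle tip at (340,148) at about 71.5–72°. It needs +2.5° more; then I release and check.

Call:
apply_moves(series=[0.2,0,0,0,0,0,0.5,0.2,0,0,0,0,0,0,0.2,0,0,0,0,0,0,0.5,0,0,0,0,0,0,0.8,0,0,0,0,0,0,1,0,0,0,0,0,0,1,0,0,0,0,0,0,1,0,0,0,0,0,0,1,0,0,0,0,0,0])

```text
t: 21.85
eef_pos: [0.5219, -0.0902, 0.1017]
tcp_rot: [0.948, 0.187, 0.254, 0.05]
ft_force: [0.8, -0.0, -0.5]
grip_width: 0.0857
grasp_force: 0.0
```

Call:
apply_moves(series=[1,0,0,-0.4,0,0,0,1,0,0,-0.7,0,0,-0.7,1,0,0,-0.7,0,0,-1,1,0,0,-0.7,0,0,-1,1,0,0,-0.7,0,0,-1,1,0,0,-0.5,0,0,-1,1,0,0,-0.3,0,0,-1,1,0,0,0,0,0,-1,1,0,0,0,0,0,-1,1,0,0,0,0,0,-1,1,0,0,0,0,0,-1,1,0,0,0,0,0,-1])

```text
t: 23.05
eef_pos: [0.4716, -0.0901, 0.1889]
tcp_rot: [0.761, 0.595, 0.204, 0.159]
ft_force: [0.0, -1.3, 0.5]
grip_width: 0.0854
grasp_force: 0.0
```

Call:
apply_moves(series=[1,0,0,0,0,0,-1,1,0,0,0,0,0,-1,1,0,0,0,0,0,0])

```text
t: 23.35
eef_pos: [0.4717, -0.0901, 0.1888]
tcp_rot: [0.707, 0.658, 0.19, 0.176]
ft_force: [0.1, 0.0, -0.2]
grip_width: 0.0857
grasp_force: 0.0
```

```bash
python3 - <<'E'
from plan import *
print(now()[:3,3],readout.get_obs()["joint_pos"].round(2))
f,d,K,W=snap("wrist");f2,d2,K2,W2=snap("side")
save("dial3.png",cv2.resize(np.hstack([rect(f,K,W),rect(f2,K2,W2)]),(800,400)))
C=cloud(d2,K2,W2);m=(C[...,2]>.195)&(C[...,2]<.23)&(np.hypot(C[...,0]-.687,C[...,1]+.09)<.06);print("cup rim",cv2.minEnclosingCircle(C[m][:,:2].astype(np.float32)),C[m].max(0))
E
```

```text
[ 0.47168531 -0.09006751  0.18881908] [ 0.31 -0.26 -0.15  2.3  -0.21  0.59  0.23]
cup rim ((0.6858320832252502, -0.08847497403621674), 0.0338931679725647) [ 0.71694174 -0.05677402  0.21523202]
```

View pics/dial3.png

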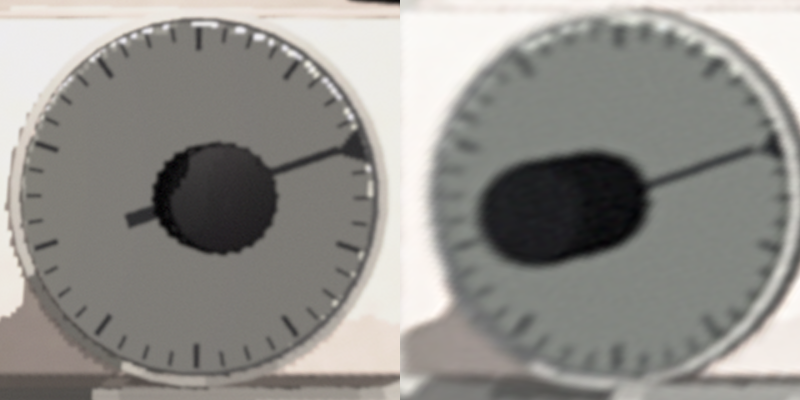

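The needle tip at (340,149) meets the wedge at (353,145), so they line up. The ticks put the dial near 71.5°, matching the needle to within about 1°. The cup stands centred and the arm is clear.

```bash
python3 -c "
from plant import workorder; print(workorder.hand_in())"
```

```text
the job is handed in; nothing more can be done
None
```

I handed the job in: the steel cup stands released on the scale's platform, 2–3 mm from its centre, and the zero mark lines up with the needle tip to within about 1° in the last picture, against the 4.5° allowed. The hand-in gave no verdict.

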